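# Unhook the green squeegee and put it to rinse

### The arm

A 6-joint arm with a two-finger parallel gripper is mounted at the origin on the work surface. World frame = base frame: x ahead of the robot, y to its left, z up, the work surface at z = 0. Lengths are in m, angles in rad, forces in N, time in s.
With the tool pointing down it reaches from about 0.35 to 0.85 m from the base axis. Payload 8.1 kg.
Tool frame: the origin (TCP) lies between the finger pads; the fingertips stand 11 mm ahead of it and the grasp point (between the pads) lies 8 mm behind it (robot.tips_ahead is the distance from the TCP to the fingertips, in m); z points along the fingers, y is the line along which they close (so a half turn about z gives the same grasp; the last joint's range is limited). The gripper opens to 93 mm and grips with 3 to 60 N. Pads are 15 mm wide; open, the fingers measure 128 mm over their backs; the gripper's body (75 mm by 188 mm) begins 65 mm behind the grasp point.
Start: joints at [1.172, 0.13, 1.488, -0, 1.523, -0.085], TCP at [0.185, 0.571, 0.203] pointing down, gripper open.
Joint ranges: [-2.96, 2.96], [-0.89, 2.26], [0.02, 2.5], [-1.34, 4.48], [0, 2.73], [-2.66, 2.66]. Speed limits (rad/s): [2.39, 2.39, 2.79, 3.14, 3.14, 3.14].

### API

Orientations are given as a rotation vector (axis times angle).
In Python, from plant import robot gives the robot as it stands. The module is installed in compiled form; this text tells all that it offers.
- The arm moves only by the tool move_arm, never from a script. Its argument "deltas" is one flat list of numbers, 7 for each row, row after row: the shift along the tool's x, y, z in m, then the turn, a rotation vector about the tool's x, y, z in rad, then the opening, from 0 (shut) to 1 (fully open). A call has 1 to 12 rows; each row is the pose to reach, as a shift and turn from the pose commanded when the call began, along the tool's axes at that moment; what a row does not reach only later rows make up. A row lasts 1/8 s, in which the tool goes at most 62.5 mm and 10.7 degrees, less where a joint would pass 70% of its speed; a pose out of reach is approached as far as the arm can. A call with a gripper value outside its range is refused whole. The fingers move at their own pace and stop on an object; "squeeze" is the grip in N (left out, the last holds). Time passes only in rows, so rows that repeat a pose let the fingers close. It gives the time, the measured TCP pose, the force, the opening and the grip force at its end, in the units of the state.
- robot.read_state(): the state, without advancing time (a new reading comes with each control period).
- robot.read_camera(name): name is "scene" or "side" or "wrist"; returns (picture, depth): 420x560x3 uint8, red, green, blue; 420x560 float32, m along the optical axis (not along the pixel's ray), 0 where there is no reading.
- robot.camera_model(name): a dict with "K" (3x3 intrinsics, pixels), "R" (3x3) and "t" (3): a world point X has camera coordinates R X + t; the wrist camera has in their place "tool_from_camera" (4x4, takes a point from camera to tool coordinates, whose origin is the TCP and whose axes are the flange's). Camera axes: x right, y down, z forward; pixel columns grow to the right and rows downward; lengths in m; the calibration is good to about 2 mm. A picture is of the moment at which its call begins: read the wrist's pose just before it. camera_model takes no time and is no camera call.
- robot.close_job(): hands the job in; it is judged then, once.
Trained networks look in the newest picture that a camera, given by its name, has taken for a name from the list of things; names that differ only in an ending like _2 or _b are one class to them, and where a whole thing is asked for, a point or a joint stands for the part that bears it (a point fixed in the world has none). Each returns a list of dicts, best first, with "confidence" (0 to 1); they miss things now and then, are a little off and sometimes report something else, mostly with a low value. They report only what shows in the picture. A call takes as long as a camera call. They do not tell look-alikes from the thing itself.
- robot.recognise(camera, label): "uv" ([column, row] in pixels, amid what is visible of it).
The state is a dict: "t": time; "q": joint angles; "dq": joint speeds; "joint_torque": joint torques, N m; "tool_pos": TCP position; "orientation": TCP orientation; "force": force on the tool from outside, world axes, zero at the start; "wrist_torque": the same for the moment, N m; "opening": finger opening in m; "gripper_force": force on a finger pad.
Only numpy, scipy, OpenCV 4.12 (cv2) and the standard library are available. Lean on these libraries where they do the work, as an engineer would, in place of code of your own. Each camera call takes 0.05 s, during which the arm holds its last target. There are 200 camera calls.

### The job

Take the green squeegee off its barbed hook: raise it a little, tip it, back it off over the barb, then stand it blade-down in the steel rinse trough and let go of it. Set it down without dropping it, and leave the red and blue squeegees hanging where they are.

Things in the scene. Friction and masses are not known exactly. Their poses are not given: they have to be found in the camera images.
- green_grip (a point): Green squeegee, 114 mm tall, 0.13-0.25 kg, hung upright on one of 3 like barbed hooks 130 mm apart on a low rack. Point: middle of its loop handle (48 mm wide, 20 thick), 88 mm above the blade edge; grip here from above across the 48 mm. z up, y along its width, x along the hook to the barb. To pass the barb: raise about 15 mm, lean its top 20-45 deg to -x, then go +x and up along the rod.
- red_grip (a point): The same point of the red squeegee, alike, on another hook; leave it hanging. From the bottom up each squeegee has: blade 8 mm thick and 106 wide; wooden holder 20-56 mm above the blade edge, 22 thick and 110 wide; loop handle up to 114 mm, with a window 30 mm wide and 40 tall (56-96 mm above the blade edge) through which the hook's rod passes.
- blue_grip (a point): The same point of the blue squeegee, alike; leave it hanging. Each hook: 8 mm steel rod, its axis 4 mm above this point, level from the rail (16 mm high bar, 40 mm away on the -x side; nothing on the rack is higher than the handles) to 25 mm on the +x side, then rising 50 deg along +x for 40 mm to a tip with a 9 mm barb pointing back to -x, which an upright window cannot pass.
- trough_in (a point): Centre of the inner floor, 6 mm above the bench, of the narrow open steel rinse trough, fixed to the bench: inside 52 mm (its x axis) by 158 mm (its y axis), walls 6 mm thick, rim 60 mm above the bench. The squeegee stands in it on its blade, its width along the trough's y axis, either way round, and may lean on a wall.
Things that resemble listed ones, but are neither listed nor needed, are in the scene too. What is shaped like the part that bears green_grip but purple, turquoise or white is not meant.

How it is judged:
By the outcome, as a careful person would: the job done as asked, in the order asked, and still so for the second after the job is handed in, with the robot touching nothing.
It also fails if it takes over 40 s, if anything falls off the work surface, if the arm or the gripper's body presses on something with over 40 N, if the wrist force passes 120 N, or if a joint passes its speed limit or range.

## Working session

There is one attempt and no reset: what is moved stays moved. The work goes in short steps, Python scripts to look and compute and a tool call to move; the robot and the scene stay as the last step left them, time stands still between calls to the robot, and variables do not carry over. Pictures are saved under pics/ and viewed, at most 10 in all, crops included, and the job is handed in when it is done.

Besides the shell and the picture viewer there is one more tool, called after "Request:" as name(argument=value, ...) on one line, values as JSON. move_arm: Moves the arm, as the interface text tells. Its arguments: {"type":"object","properties":{"deltas":{"type":"array","items":{"type":"number"}},"squeeze":{"type":"number"}},"required":["deltas"]}

```bash
mkdir -p pics; cat > h.py <<'E'
import numpy as np, cv2
from plant import robot
from scipy.spatial.transform import Rotation as Ro
def cloud(name):
    s=robot.read_state(); im,d=robot.read_camera(name); m=robot.camera_model(name); K=np.array(m["K"])
    v,u=np.mgrid[:d.shape[0],:d.shape[1]]
    P=np.stack([(u-K[0,2])/K[0,0]*d,(v-K[1,2])/K[1,1]*d,d],-1)
    if "R" in m: W=(P-np.array(m["t"]))@np.array(m["R"])
    else:
        T=np.array(m["tool_from_camera"]); W=P@T[:3,:3].T+T[:3,3]
        W=W@Ro.from_rotvec(s["orientation"]).as_matrix().T+np.array(s["tool_pos"])
    W[d==0]=np.nan
    return im,W
def save(n,im): cv2.imwrite("pics/"+n,im[:,:,::-1])
E
python3 - <<'E'
from h import *
s=robot.read_state();print(s)
for c in ["scene","side"]:
    im,W=cloud(c); save(c+"0.png",im)
    for l in ["green_grip","red_grip","blue_grip","trough_in"]:
        for r in robot.recognise(c,l)[:4]:
            u,v=map(int,r["uv"]); print(c,l,round(r["confidence"],2),u,v,np.round(np.nanmedian(W[v-3:v+4,u-3:u+4].reshape(-1,3),0),3))
E
```

```text
{'t': 0.0, 'q': array([ 1.17158573e+00,  1.31160383e-01,  1.48923045e+00,  7.67388596e-06,
        1.52299325e+00, -8.54047727e-02]), 'dq': array([ 0.00031917, -0.00096834,  0.00058415,  0.00016463, -0.00081154,
       -0.00012184]), 'joint_torque': array([-1.70000396e-03, -5.59851050e+01, -4.91740429e+01,  7.63754826e-02,
        3.56792333e-02, -2.18776950e-04]), 'tool_pos': array([0.18496298, 0.5701751 , 0.20221475]), 'orientation': array([-4.90837076e-01, -3.10256806e+00,  2.72850920e-03]), 'force': array([0.33572145, 0.51546774, 0.59151042]), 'wrist_torque': array([-0.02108849,  0.01573988, -0.00599056]), 'gripper_force': 0.0, 'opening': 0.09297131610251537}
scene green_grip 0.96 340 289 [0.673 0.22  0.079]
scene green_grip 0.95 451 301 [0.539 0.399 0.002]
scene green_grip 0.86 380 203 [0.482 0.214 0.129]
scene green_grip 0.57 286 231 [0.585 0.057 0.057]
scene red_grip 0.73 322 183 [0.485 0.087 0.129]
scene blue_grip 0.87 447 224 [0.475 0.343 0.129]
scene trough_in 0.84 198 186 [ 0.52  -0.233  0.007]
side green_grip 0.82 285 172 [0.644 0.189 0.083]
side green_grip 0.75 216 166 [0.47  0.191 0.167]
side green_grip 0.74 194 139 [0.467 0.322 0.159]
side green_grip 0.57 231 146 [0.52  0.215 0.188]
side red_grip 0.79 241 204 [0.471 0.061 0.155]
side blue_grip 0.95 194 138 [0.467 0.322 0.162]
side trough_in 0.88 336 333 [ 0.538 -0.214  0.007]
```

View pics/scene0.png

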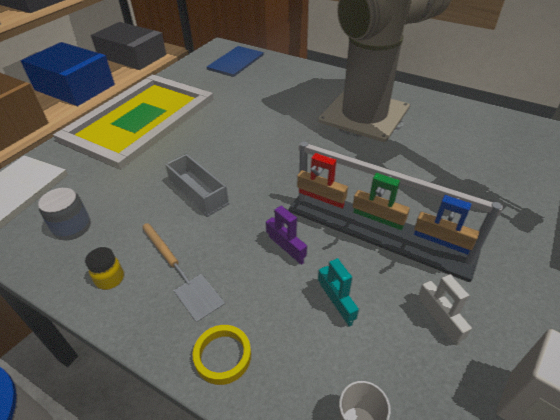

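View pics/side0.png

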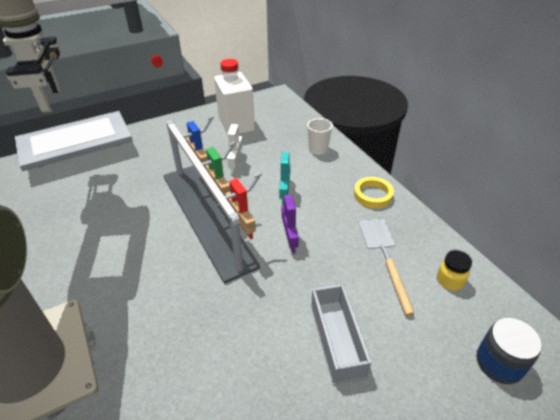

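The scene picture shows red (322,170), green (384,188) and blue (455,212) hanging on the rack. Purple (286,232), turquoise (338,290) and white (447,305) stand on the bench. The trough is at (197,185). The only hung green one is at (384,188), so I'm confirming it with a crop and measuring it.

```bash
python3 - <<'E'
from h import *
im,W=cloud("scene")
save("crop1.png",cv2.resize(im[130:280,280:500],None,fx=3.5,fy=3.5,interpolation=cv2.INTER_CUBIC))
hsv=cv2.cvtColor(im,cv2.COLOR_RGB2HSV)
v,u=np.mgrid[:420,:560]
def st(n,m):
    P=W[m&np.isfinite(W[...,2])]
    print(n,len(P),np.round(np.percentile(P,[2,50,98],axis=0),3).tolist())
    return P
box=(u>290)&(u<490)&(v>140)&(v<260)
H,S,V=[hsv[...,i].astype(int) for i in range(3)]
cs=[]
for n,h in [("red",(H<6)|(H>174)),("green",(H>50)&(H<75)),("blue",(H>105)&(H<130))]:
    m=h&(S>150)&(V>60)&box
    P=st(n+" handle",m&(W[...,2]>.15)); cs.append(np.median(P,0))
    top=P[P[:,2]>np.percentile(P[:,2],98)-.006]; print(" top", np.round(top.mean(0),3), np.round(np.ptp(top,axis=0),3))
    st(n+" blade",m&(W[...,2]<.12))
d=cs[2]-cs[0]; print("rack yaw dir",d,np.degrees(np.arctan2(-d[0],d[1])))
g=(abs(W[...,0]-.53)<.12)&(abs(W[...,1]+.22)<.15)
P=W[g&(W[...,2]>.05)&(W[...,2]<.07)]
r=cv2.minAreaRect((P[:,:2]*1000).astype(np.float32)); print("trough rim",r,np.median(P[:,2]))
# rail
P=W[box&(W[...,2]>.14)&(S<60)&(W[...,0]<.46)]
print("rail",len(P),np.polyfit(P[:,1],P[:,0],1),np.percentile(P[:,2],[5,50,95]))
E
```

```text
red handle 315 [[0.469, 0.063, 0.153], [0.484, 0.09, 0.185], [0.487, 0.109, 0.189]]
 top [0.479 0.086 0.187] [0.021 0.048 0.006]
red blade 177 [[0.477, 0.036, 0.075], [0.479, 0.088, 0.081], [0.481, 0.135, 0.087]]
green handle 182 [[0.466, 0.193, 0.16], [0.478, 0.216, 0.187], [0.484, 0.238, 0.19]]
 top [0.477 0.215 0.188] [0.021 0.047 0.007]
green blade 4 [[0.476, 0.211, 0.077], [0.477, 0.239, 0.081], [0.478, 0.246, 0.084]]
blue handle 360 [[0.465, 0.322, 0.154], [0.48, 0.345, 0.186], [0.484, 0.366, 0.189]]
 top [0.475 0.345 0.187] [0.021 0.046 0.007]
blue blade 181 [[0.474, 0.295, 0.074], [0.476, 0.346, 0.081], [0.478, 0.393, 0.086]]
rack yaw dir [-0.00346465  0.2545534   0.00146104] 0.7797876293508667
trough rim ((534.4929809570312, -221.92413330078125), (173.10484313964844, 65.180419921875), 72.30931854248047) 0.058690486299475944
rail 1825 [-0.01462559  0.44090406] [0.15851738 0.17213674 0.17510321]
```

View pics/crop1.png

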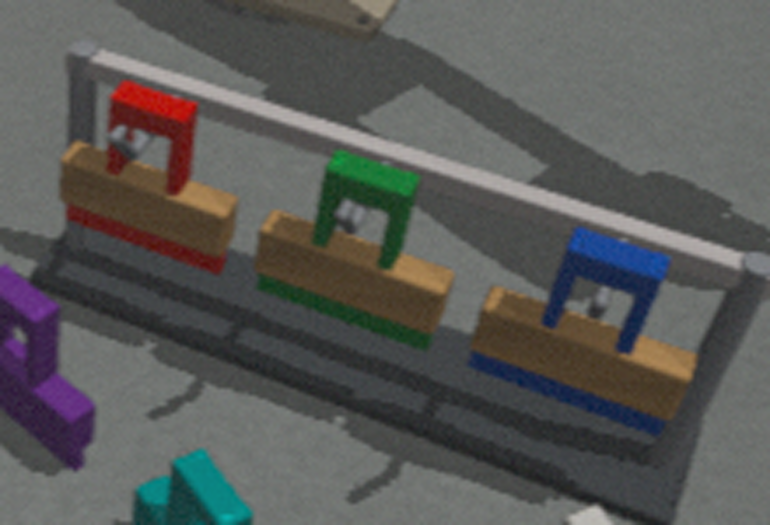

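The crop confirms it: the hung green squeegee is the middle one (crop 370,210), its rod pointing away from the rail to +x. Next I write the helper that turns a target pose into move deltas, and move above it.

```bash
cat >> h.py <<'E'
def down(yaw,lean=0,flip=0):
    # squeegee frame Rz(yaw), top leaned to its -x by lean (deg); tool z = -squeegee z, tool y = +-squeegee y
    S=Ro.from_euler("z",yaw,degrees=True)*Ro.from_euler("y",-lean,degrees=True)
    return S*Ro.from_matrix(np.array([[-1,0,0],[0,1,0],[0,0,-1.]]) if not flip else np.array([[1,0,0],[0,-1,0],[0,0,-1.]]))
def delta(grasp,R,s=None,base=None):
    "grasp: world grasp point; TCP is 8 mm ahead of it along tool z"
    s=s or robot.read_state()
    p0,R0=base if base else (np.array(s["tool_pos"]),Ro.from_rotvec(s["orientation"]))
    p=np.array(grasp)+R.apply([0,0,.008])
    return np.r_[R0.inv().apply(p-p0),(R0.inv()*R).as_rotvec()]
E
python3 - <<'E'
from h import *
s=robot.read_state(); R0=Ro.from_rotvec(s["orientation"]); print(R0.as_matrix().round(2))
for f in (0,1): print(delta([.476,.2155,.30],down(.8,0,f)).round(3))
E
```

```text
[[-0.95  0.31  0.  ]
 [ 0.31  0.95 -0.  ]
 [-0.   -0.   -1.  ]]
[-0.386 -0.248 -0.089 -0.     0.    -0.328]
[-0.386 -0.248 -0.089  0.     0.     2.814]
```

Request:
move_arm(deltas=[-0.1, -0.065, -0.089, 0, 0, -0.1, 1, -0.386, -0.248, -0.089, 0, 0, -0.328, 1, -0.386, -0.248, -0.089, 0, 0, -0.328, 1, -0.386, -0.248, -0.089, 0, 0, -0.328, 1, -0.386, -0.248, -0.089, 0, 0, -0.328, 1, -0.386, -0.248, -0.089, 0, 0, -0.328, 1, -0.386, -0.248, -0.089, 0, 0, -0.328, 1, -0.386, -0.248, -0.089, 0, 0, -0.328, 1, -0.386, -0.248, -0.089, 0, 0, -0.328, 1, -0.386, -0.248, -0.089, 0, 0, -0.328, 1, -0.386, -0.248, -0.089, 0, 0, -0.328, 1])

```text
t: 1.92
tool_pos: [0.475, 0.2167, 0.2921]
orientation: [0.025, -3.141, -0.0]
force: [-0.3, -0.2, 0.2]
opening: 0.0931
gripper_force: 0.0
```

```bash
python3 - <<'E'
from h import *
im,W=cloud("wrist"); save("w1.png",im)
hsv=cv2.cvtColor(im,cv2.COLOR_RGB2HSV); H,S,V=[hsv[...,i].astype(int) for i in range(3)]
m=(H>50)&(H<75)&(S>150)&(V>50)
for n,k in [("top",m&(W[...,2]>.18)),("all",m)]:
    P=W[k]; print(n,len(P),np.percentile(P,[2,50,98],axis=0).round(4).tolist())
k=m&(W[...,2]>.18); r=cv2.minAreaRect((W[k][:,:2]*1000).astype(np.float32)); print(r)
# wood of green
k=(H>8)&(H<22)&(S>90)&(W[...,2]>.12)&(W[...,2]<.137)&(abs(W[...,1]-.2155)<.063)
if k.sum()>50: print("wood",k.sum(),cv2.minAreaRect((W[k][:,:2]*1000).astype(np.float32)),np.median(W[k][:,2]))
print(robot.read_state()["q"].round(3))
E
```

```text
top 1023 [[0.4636, 0.1934, 0.1837], [0.4721, 0.2153, 0.1881], [0.4817, 0.2367, 0.1897]]
all 1101 [[nan, nan, nan], [nan, nan, nan], [nan, nan, nan]]
((472.6869812011719, 215.0259552001953), (18.62824821472168, 45.30387878417969), 0.6353259682655334)
wood 1247 ((472.9613952636719, 214.8629608154297), (21.41202735900879, 107.93372344970703), 0.9251826405525208) 0.12992467841002886
[ 0.33  -0.101  1.561  0.     1.681 -1.257]
```

View pics/w1.png

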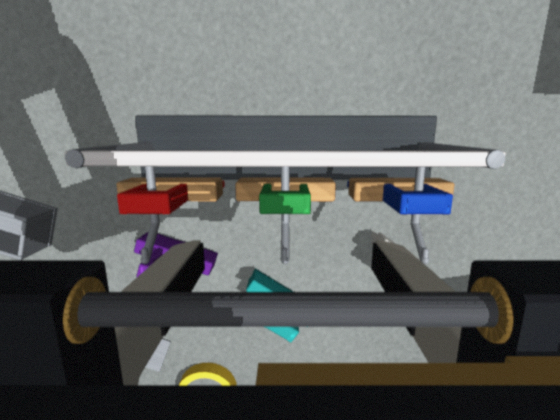

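The wrist picture shows the green handle at (285,200), its rod running to a tip at (285,260) and the rail at row 158. The handle centre is (0.474, 0.215), top 0.188, so the grip point is at z 0.162. Next I descend and close.

Request:
move_arm(deltas=[0, -0.0017, 0.05, 0, 0, 0, 1, 0, -0.0017, 0.09, 0, 0, 0, 1, 0, -0.0017, 0.12, 0, 0, 0, 1, 0, -0.0017, 0.138, 0, 0, 0, 1, 0, -0.0017, 0.138, 0, 0, 0, 1, 0, -0.0017, 0.138, 0, 0, 0, 0.4, 0, -0.0017, 0.138, 0, 0, 0, 0.4, 0, -0.0017, 0.138, 0, 0, 0, 0.4, 0, -0.0017, 0.138, 0, 0, 0, 0.4, 0, -0.0017, 0.138, 0, 0, 0, 0.4, 0, -0.0017, 0.138, 0, 0, 0, 0.4], squeeze=50)

```text
t: 3.35
tool_pos: [0.4759, 0.214, 0.1543]
orientation: [-0.022, 3.141, 0.0]
force: [-0.9, 0.2, 0.9]
opening: 0.0477
gripper_force: 50.0
```

```bash
python3 - <<'E'
from h import *
s=robot.read_state(); R0=Ro.from_rotvec(s["orientation"]); G0=np.array([.4745,.2148,.162])
print(R0.as_euler("zyx",degrees=True), s["tool_pos"])
# base = current pose; ref so that dx=dz=0 is the current pose
base=(np.array(s["tool_pos"]),R0); g=base[0]-R0.apply([0,0,.008]); print(g)
def pr(n,dx,dz,th):
    R=Ro.from_euler("y",-th,degrees=True)*R0
    print(n,delta(g+[dx/1000,0,dz/1000],R,base=base).round(4))
pr("up",0,15,0)
for th,x in [(9,2),(18,4),(27,6),(35,8)]:
    a=np.radians(th); pr(th,x-13*np.sin(a),4+13*np.cos(a)-.5,th)
a=np.radians(35); z=np.array([-np.sin(a),np.cos(a)])
for t in (0,10,20,30,40,50,60,70,80):
    q=np.array([25,4])+t*np.array([.643,.766])+16*z; pr("t%d"%t,q[0],q[1],35)
E
```

```text
[ 1.79188599e+02  8.86926637e-03 -1.79997677e+02] [0.47587797 0.21397674 0.15434949]
[0.47587673 0.21397642 0.16234949]
up [-0.     0.    -0.015  0.     0.     0.   ]
9 [-0.0012 -0.     -0.0164  0.0022 -0.1571 -0.    ]
18 [-0.0025 -0.     -0.0163  0.0044 -0.3141 -0.    ]
27 [-3.700e-03 -1.000e-04 -1.600e-02  6.700e-03 -4.712e-01 -0.000e+00]
35 [-5.100e-03 -1.000e-04 -1.560e-02  8.700e-03 -6.108e-01 -0.000e+00]
t0 [-2.040e-02 -3.000e-04 -1.860e-02  8.700e-03 -6.108e-01 -0.000e+00]
t10 [-2.680e-02 -4.000e-04 -2.620e-02  8.700e-03 -6.108e-01 -0.000e+00]
t20 [-3.330e-02 -5.000e-04 -3.390e-02  8.700e-03 -6.108e-01 -0.000e+00]
t30 [-3.970e-02 -6.000e-04 -4.150e-02  8.700e-03 -6.108e-01 -0.000e+00]
t40 [-0.0461 -0.0007 -0.0492  0.0087 -0.6108 -0.    ]
t50 [-0.0526 -0.0007 -0.0568  0.0087 -0.6108 -0.    ]
t60 [-0.059  -0.0008 -0.0645  0.0087 -0.6108 -0.    ]
t70 [-0.0654 -0.0009 -0.0722  0.0087 -0.6108 -0.    ]
t80 [-0.0719 -0.001  -0.0798  0.0087 -0.6108 -0.    ]
```

Request:
move_arm(deltas=[0, 0, -0.008, 0, 0, 0, 0.4, 0, 0, -0.015, 0, 0, 0, 0.4, 0, 0, -0.015, 0, 0, 0, 0.4, -0.001, 0, -0.0164, 0.002, -0.157, 0, 0.4, -0.0025, 0, -0.0163, 0.004, -0.314, 0, 0.4, -0.0037, 0, -0.016, 0.006, -0.471, 0, 0.4, -0.005, 0, -0.0156, 0.008, -0.61, 0, 0.4, -0.005, 0, -0.0156, 0.008, -0.61, 0, 0.4, -0.005, 0, -0.0156, 0.008, -0.61, 0, 0.4])

```text
t: 4.47
tool_pos: [0.4815, 0.2146, 0.1714]
orientation: [-0.018, 2.532, -0.003]
force: [0.6, 0.3, -0.7]
opening: 0.0475
gripper_force: 50.0
```

```bash
python3 - <<'E'
from h import *
im,_=robot.read_camera("side"); save("s2.png",cv2.resize(im[90:270,130:330],None,fx=3,fy=3,interpolation=cv2.INTER_CUBIC))
s=robot.read_state(); print(s["tool_pos"],Ro.from_rotvec(s["orientation"]).as_matrix().round(3),s["opening"])
E
```

```text
[0.48215075 0.21457844 0.17209439] [[-0.819 -0.011  0.573]
 [-0.013  1.     0.001]
 [-0.573 -0.006 -0.819]] 0.047951132608169036
```

View pics/s2.png

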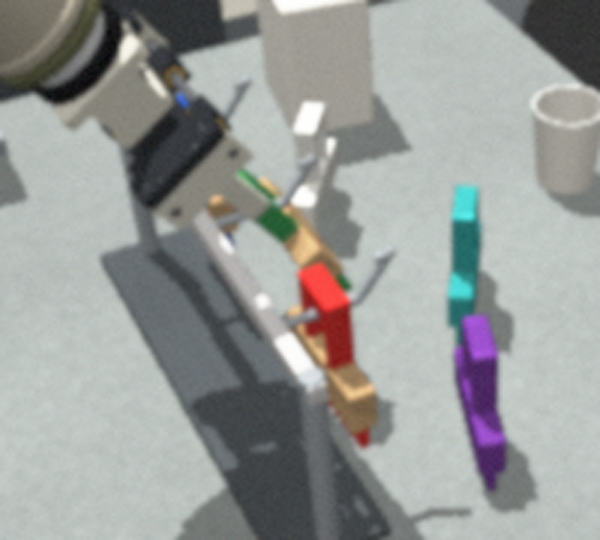

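Green is leaned with its window clear of the rod; its handle is at crop (265,205), the barb tip at (310,160). The force is near zero. Next I back it off along the rod.

Request:
move_arm(deltas=[-0.006, 0, 0.0034, 0, 0, 0, 0.4, -0.0124, 0, 0.0068, 0, 0, 0, 0.4, -0.022, 0, 0.0042, 0, 0, 0, 0.4, -0.0317, 0, 0.0016, 0, 0, 0, 0.4, -0.0414, 0, -0.001, 0, 0, 0, 0.4, -0.051, 0, -0.0036, 0, 0, 0, 0.4, -0.0607, 0, -0.0061, 0, 0, 0, 0.4, -0.0704, 0, -0.0087, 0, 0, 0, 0.4, -0.08, 0, -0.0113, 0, 0, 0, 0.4, -0.09, 0, -0.0139, 0, 0, 0, 0.4, -0.09, 0, -0.0139, 0, 0, 0, 0.4])

```text
t: 5.9
tool_pos: [0.5474, 0.2154, 0.2339]
orientation: [-0.017, 2.53, -0.004]
force: [-0.7, -0.3, -1.8]
opening: 0.0478
gripper_force: 50.0
```

```bash
python3 - <<'E'
from h import *
im,W=cloud("side"); save("s3.png",cv2.resize(im[70:270,130:370],None,fx=2.8,fy=2.8,interpolation=cv2.INTER_CUBIC))
s=robot.read_state(); print(s["tool_pos"],s["force"].round(1),s["opening"],s["q"].round(2))
E
```

```text
[0.54686549 0.21526024 0.23308302] [-0.2 -0.3 -1.1] 0.04741016493468628 [ 0.46 -0.46  2.09 -0.31  0.98 -1.02]
```

View pics/s3.png

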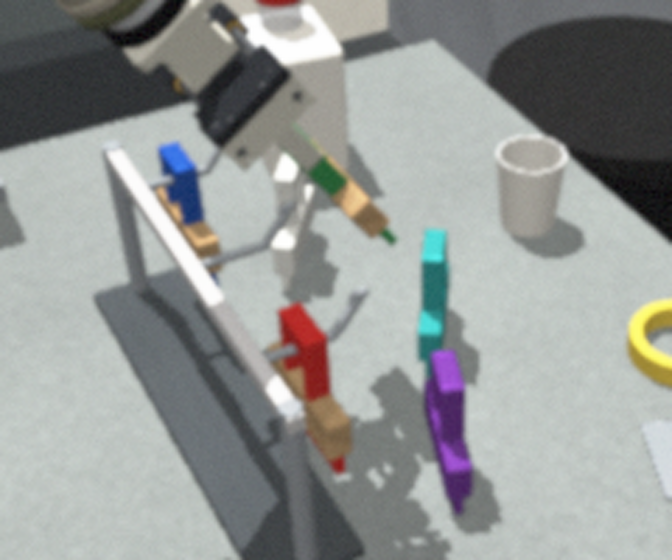

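The green squeegee is off the barb: green is at crop (340,190), the free tip at (300,185), and red and blue are still hanging. Next comes the lift and the carry to the trough.

```bash
python3 - <<'E'
from h import *
s=robot.read_state(); p0=np.array(s["tool_pos"]);R0=Ro.from_rotvec(s["orientation"]); base=(p0,R0); g=p0-R0.apply([0,0,.008]); print("g",g)
print(delta(g+[.03,0,.09],R0,base=base).round(3))
print("up",delta(g+[.03,0,.1],down(.8),base=base).round(3))
for yw in (-17.7,): print("hover",delta([.5345,-.222,.30],down(yw),base=base).round(3)); print("mid",delta([.57,0,.31],down(-8),base=base).round(3))
E
```

```text
g [0.54228083 0.21525583 0.23963901]
[-0.076 -0.001 -0.057  0.     0.     0.   ]
up [-0.077 -0.001 -0.066 -0.008  0.61  -0.   ]
hover [-0.018 -0.438 -0.056  0.091  0.606  0.313]
mid [-0.056 -0.216 -0.043  0.039  0.61   0.149]
```

Request:
move_arm(deltas=[-0.025, 0, -0.019, 0, 0, 0, 0.4, -0.05, 0, -0.038, 0, 0, 0, 0.4, -0.076, -0.001, -0.057, 0, 0, 0, 0.4, -0.077, -0.001, -0.06, -0.002, 0.15, 0, 0.4, -0.077, -0.001, -0.063, -0.004, 0.3, 0, 0.4, -0.077, -0.001, -0.066, -0.008, 0.61, 0, 0.4, -0.077, -0.001, -0.066, -0.008, 0.61, 0, 0.4, -0.07, -0.07, -0.058, 0.01, 0.61, 0.05, 0.4, -0.063, -0.14, -0.05, 0.025, 0.61, 0.1, 0.4, -0.056, -0.19, -0.043, 0.039, 0.61, 0.149, 0.4, -0.056, -0.216, -0.043, 0.039, 0.61, 0.149, 0.4, -0.056, -0.216, -0.043, 0.039, 0.61, 0.149, 0.4])

```text
t: 7.45
tool_pos: [0.5701, -0.0022, 0.3011]
orientation: [-0.225, -3.132, 0.001]
force: [0.3, 0.9, -1.5]
opening: 0.0475
gripper_force: 50.0
```

```bash
python3 - <<'E'
from h import *
s=robot.read_state(); print(s["tool_pos"],s["opening"],s["q"].round(2))
print("hover",delta([.5345,-.222,.24],down(-17.7)).round(3))
E
```

```text
[ 0.57009388 -0.00219417  0.30105296] 0.0474611377599016 [-0.09  0.03  1.42 -0.    1.7  -1.52]
hover [ 0.004 -0.223  0.069 -0.001 -0.001  0.166]
```

Request:
move_arm(deltas=[0.001, -0.05, 0.01, 0, 0, 0.05, 0.4, 0.002, -0.1, 0.03, 0, 0, 0.1, 0.4, 0.004, -0.15, 0.05, 0, 0, 0.166, 0.4, 0.004, -0.2, 0.069, 0, 0, 0.166, 0.4, 0.004, -0.223, 0.069, 0, 0, 0.166, 0.4, 0.004, -0.223, 0.069, 0, 0, 0.166, 0.4, 0.004, -0.223, 0.069, 0, 0, 0.166, 0.4])

```text
t: 8.32
tool_pos: [0.536, -0.2188, 0.233]
orientation: [-0.476, -3.105, -0.001]
force: [-0.5, -0.0, -0.8]
opening: 0.0474
gripper_force: 50.0
```

```bash
python3 - <<'E'
from h import *
im,W=cloud("wrist"); save("w4.png",im)
def fit(W,n):
    g=(abs(W[...,0]-.53)<.11)&(abs(W[...,1]+.22)<.12)&(W[...,2]>.052)&(W[...,2]<.066)
    P=W[g]; print(n,len(P),cv2.minAreaRect((P[:,:2]*1000).astype(np.float32)))
fit(W,"wrist")
im,W=cloud("side"); fit(W,"side"); save("s4.png",cv2.resize(im[180:400,220:460],None,fx=2.5,fy=2.5))
hsv=cv2.cvtColor(im,cv2.COLOR_RGB2HSV); 
m=(hsv[...,0]>50)&(hsv[...,0]<75)&(hsv[...,1]>120)&(W[...,1]<0); P=W[m]; print(len(P),np.nanpercentile(P,[2,50,98],axis=0).round(3).tolist())
s=robot.read_state(); print(s["tool_pos"],s["orientation"],s["opening"])
E
```

```text
wrist 1435 ((529.40185546875, -220.84487915039062), (170.31393432617188, 56.941654205322266), 73.0337142944336)
side 832 ((533.1915283203125, -223.14791870117188), (171.17166137695312, 64.63142395019531), 72.39317321777344)
290 [[0.515, -0.268, 0.162], [0.526, -0.227, 0.236], [0.538, -0.2, 0.268]]
[ 0.53603892 -0.21877059  0.23316215] [4.75429630e-01 3.10528936e+00 2.29090662e-05] 0.047632165928768865
```

View pics/w4.png

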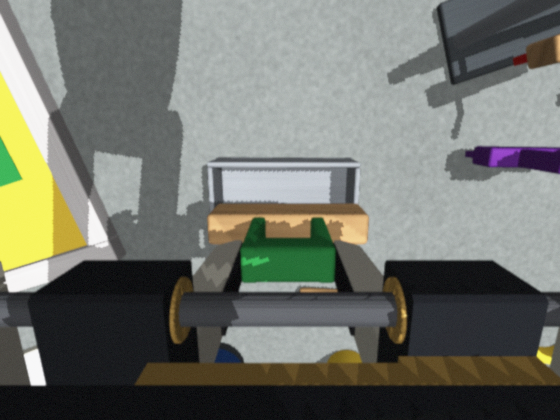

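View pics/s4.png

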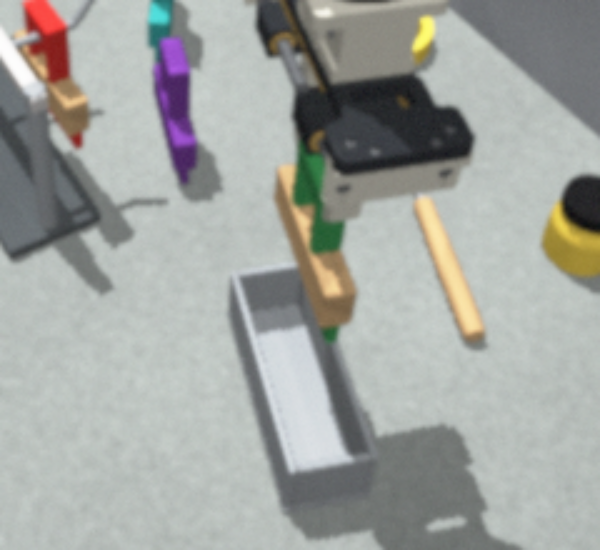

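The wrist and side views show the squeegee upright above the trough and parallel to it. The wrist picture has the trough at (285,185), the holder at (288,222). The trough centre from two cameras is about (0.534, -0.222), so I shift 4 mm and descend, slowly at the end.

Request:
move_arm(deltas=[0, -0.004, 0.03, 0, 0, 0, 0.4, 0, -0.004, 0.06, 0, 0, 0, 0.4, 0, -0.004, 0.09, 0, 0, 0, 0.4, 0, -0.004, 0.115, 0, 0, 0, 0.4, 0, -0.004, 0.13, 0, 0, 0, 0.4, 0, -0.004, 0.138, 0, 0, 0, 0.4, 0, -0.004, 0.142, 0, 0, 0, 0.4, 0, -0.004, 0.142, 0, 0, 0, 0.4, 0, -0.004, 0.142, 0, 0, 0, 0.4])

```text
t: 9.55
tool_pos: [0.5346, -0.2243, 0.0917]
orientation: [0.478, 3.104, -0.001]
force: [-0.2, -0.5, -2.3]
opening: 0.0475
gripper_force: 50.0
```

Request:
move_arm(deltas=[0, 0, 0.001, 0, 0, 0, 0.4, 0, 0, 0.002, 0, 0, 0, 0.4, 0, 0, 0.003, 0, 0, 0, 0.4, 0, 0, 0.003, 0, 0, 0, 0.4, 0, 0, 0.003, 0, 0, 0, 0.4])

```text
t: 10.18
tool_pos: [0.5341, -0.224, 0.0877]
orientation: [-0.478, -3.104, 0.0]
force: [-0.5, -0.4, -1.6]
opening: 0.0475
gripper_force: 50.0
```

Request:
move_arm(deltas=[0, 0, 0.0005, 0, 0, 0, 0.4, 0, 0, 0.001, 0, 0, 0, 0.4, 0, 0, 0.0015, 0, 0, 0, 0.4, 0, 0, 0.0015, 0, 0, 0, 0.4, 0, 0, 0.0015, 0, 0, 0, 0.4])

```text
t: 10.8
tool_pos: [0.5347, -0.2242, 0.0874]
orientation: [0.478, 3.104, -0.001]
force: [-1.5, 1.8, 5.1]
opening: 0.0476
gripper_force: 50.0
```

Contact: the force rose to 5 N. I release gently, then withdraw upwards.

Request:
move_arm(deltas=[0, 0, -0.0005, 0, 0, 0, 0.4, 0, 0, -0.0005, 0, 0, 0, 0.4, 0, 0, -0.0005, 0, 0, 0, 0.55, 0, 0, -0.0005, 0, 0, 0, 0.6, 0, 0, -0.0005, 0, 0, 0, 0.7, 0, 0, -0.0005, 0, 0, 0, 0.85, 0, 0, -0.0005, 0, 0, 0, 0.85, 0, 0, -0.0005, 0, 0, 0, 0.85], squeeze=8)

```text
t: 11.8
tool_pos: [0.5341, -0.224, 0.0868]
orientation: [-0.478, -3.104, 0.0]
force: [0.1, -0.4, 0.3]
opening: 0.0786
gripper_force: 0.0
```

Request:
move_arm(deltas=[0, 0, -0.01, 0, 0, 0, 0.85, 0, 0, -0.025, 0, 0, 0, 0.85, 0, 0, -0.05, 0, 0, 0, 0.85, 0, 0, -0.09, 0, 0, 0, 0.85, 0, 0, -0.13, 0, 0, 0, 0.85, 0, 0, -0.16, 0, 0, 0, 0.85, 0, 0, -0.16, 0, 0, 0, 0.85, 0, 0, -0.16, 0, 0, 0, 0.85])

```text
t: 12.8
tool_pos: [0.534, -0.2239, 0.2465]
orientation: [-0.478, -3.104, 0.0]
force: [0.1, 0.3, -1.0]
opening: 0.0792
gripper_force: 0.0
```

```bash
python3 - <<'E'
from h import *
im,W=cloud("scene"); save("f.png",im)
hsv=cv2.cvtColor(im,cv2.COLOR_RGB2HSV)
m=(hsv[...,0]>50)&(hsv[...,0]<75)&(hsv[...,1]>120)&(W[...,1]<0)&(W[...,0]>.4)&(W[...,2]>.02)
P=W[m]; print(len(P),np.nanpercentile(P,[2,50,98],axis=0).round(3).tolist())
s=robot.read_state(); print(s["t"],s["tool_pos"],s["force"])
E
```

```text
137 [[0.523, -0.244, 0.093], [0.537, -0.212, 0.12], [0.548, -0.198, 0.408]]
12.85 [ 0.53362925 -0.22371242  0.24560491] [ 0.40033647  0.27854424 -0.75064009]
```

View pics/f.png

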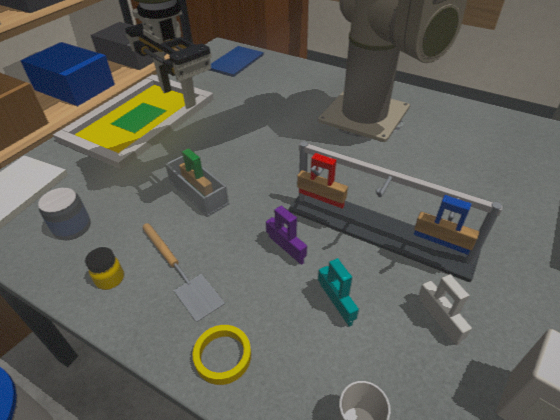

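The green squeegee stands upright in the trough at (193,172), top at z about 0.12. Red (322,175) and blue (455,215) are still hanging, and the gripper is clear of everything. I'm handing the job in.

```bash
python3 -c "
from plant import robot
print(robot.close_job())"
```

```text
the job is handed in; nothing more can be done
None
```

The green squeegee is off its barbed hook, set down without dropping and standing blade-down in the rinse trough; red and blue still hang on their hooks, and the job was handed in at about 13 s of the 40 s (no verdict came back).

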